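# Hand-turn a rebuilt rotary gas meter through one full turn

## Robot

A 6-joint arm with a two-finger parallel gripper is mounted at the origin on the work surface. World frame = base frame: x ahead of the robot, y to its left, z up, the work surface at z = 0. Lengths are in m, angles in degrees, forces in N, time in s.
With the tool pointing down it reaches from about 0.3 to 0.75 m from the base axis. Payload 8.5 kg.
Tool frame: the origin (TCP) lies midway between the tips of the shut fingers; the grasp point (between the pads) lies 19 mm behind it; z points along the fingers, y is the line along which they close (so a half turn about z gives the same grasp; the last joint's range is limited). The gripper opens to 85 mm and grips with 20 to 120 N. Pads are 22 mm wide; open, the fingers measure 114 mm over their backs; the gripper's body (76 mm by 85 mm) begins 54 mm behind the grasp point. The pads swing forward as they close: fully open they stand 13 mm farther back than shut.
Start: joints at [59.628, 21.807, 74.336, -0, 83.858, -12.336], TCP at [0.17, 0.523, 0.231] pointing down, gripper open.
Joint ranges: [-178.18, 178.18], [-50.72, 133.34], [12.68, 142.11], [-81.47, 261.47], [9.98, 163.14], [-165.26, 165.26]. Speed limits (degrees/s): [136.94, 136.94, 180, 180, 180, 180].

## Interface

Orientations are given as a 3x3 rotation matrix whose columns are the frame's x, y, z axes.
In Python, from rig import env, get_image, close_job gives the robot as it stands.
- The arm moves only by the tool step_arm, never from a script. Its argument "targets" is a list of rows, each a list of 2 entries, a list of its own where there are three numbers: the shift along the tool's x, y, z as a fraction of full scale, then the turn, a rotation vector about the tool's x, y, z as a fraction of full scale. In form: [[[x, y, z], [wx, wy, wz]], ...]. A call has 1 to 10 rows; each row is the pose to reach, as a shift and turn from the pose commanded when the call began, along the tool's axes at that moment; what a row does not reach only later rows make up. Full scale, the value 1, is 0.3 m for a shift and 45 degrees for a turn. A row lasts 1/12 s, in which the tool goes at most 41.7 mm and 7.16 degrees, less where a joint would pass 70% of its speed; a pose out of reach is approached as far as the arm can. A call with a number of a shift or a turn outside -1 to 1 is refused whole. A call with a gripper value outside its range is refused whole. "jaw" is the finger opening in mm, from 0 to 85.4, set as the call begins (left out, the last holds). The fingers move at their own pace and stop on an object; "grip_force" is the grip in N (left out, the last holds). Time passes only in rows, so rows that repeat a pose let the fingers close. It gives the time, the measured TCP pose, the force, the opening and the grip force at its end, in the units of the state.
- env.observe(): the state, without advancing time (a new reading comes with each control period).
- get_image(name): name is "scene" or "side" or "wrist"; returns a dict with "img" (420x560x3 uint8, red, green, blue), "z_map" (420x560 float32, m along the optical axis (not along the pixel's ray), 0 where there is no reading), "intrinsics" (3x3 intrinsics, pixels), "rvec" (rotation vector, rad) and "tvec" (3), from world to camera coordinates, as OpenCV has them. Camera axes: x right, y down, z forward; pixel columns grow to the right and rows downward; lengths in m; the calibration is good to about 2 mm. A picture is of the moment at which its call begins.
- close_job(): hands the job in; it is judged then, once.
The state is a dict: "time_s": time; "q": joint angles; "qvel": joint speeds; "joint_efforts": joint torques, N m; "position": TCP position; "tool_rot": TCP orientation; "ft_force": force on the tool from outside, world axes, zero at the start; "wrist_torque": the same for the moment, N m; "grip_width": finger opening in m; "gripper_force": force on a finger pad.
Only numpy, scipy, OpenCV 4.12 (cv2) and the standard library are available. Lean on these libraries where they do the work, as an engineer would, in place of code of your own. Each camera call takes 0.05 s, during which the arm holds its last target. There are 200 camera calls.

## Task

The rotary gas meter on the bench has new bearings: prove that it runs free by turning it over once by hand. Fit the blue crank fully home on the drive gear's brass tang and let go of it, then take it by its black revolving handle and turn the drive gear clockwise (seen from above) through one full turn, stopping with its red mark in line with the white pointer again, and leave the crank on the tang. Turn with the crank only, keep the fingers off the meter and its gears, and leave the register cover in its clip and the other parts on the bench where they are.

Things in the scene. Friction and masses are not known exactly. Their poses are not given: they have to be found in the camera images.
- crank: Loose blue crank, 118 mm long, 0.47 kg, lying handle up. Origin: centre of the hub's underside; x along the arm to the handle, z up. Hub: flat-sided block 48 (x) by 30 (y) by 38 mm high; grip it across y from above. Slot in its underside, centred: 33 (x) by 15 (y), 26 mm deep. Arm: flat bar 22 mm wide, 14 mm thick, level with the underside. Balances about 18 mm from the origin towards the handle.
- crank_handle_mid (a point): Middle of the crank's handle grip, 80 mm from the hub's centre along the crank's x and 46 mm above the crank's underside; the grip reaches from 15 to 76 mm above the underside.
- drive_seat (a point): On the drive gear's upright axis, on the shoulder (48 mm diameter, 125 mm above the bench) that the crank's underside rests on when home; turns with the gear. Brass tang here: 30 mm along x, 12 mm along y, 22 mm high, rounded top; fits the slot with 1.5 mm play all round, crank's x along or against this x. Red mark on the rim at -y. Gear: 84 mm diameter, 24 teeth, face 117 mm above the bench.
- drive_gear (a joint): Turn of the drive gear in rad, growing clockwise seen from above. 0: red mark in line with the white pointer on the headplate; 2 pi: the same one clockwise turn later. Starts at the pointer or up to 0.3 rad short of it. Stiff (0.12 N m), stays where left; geared to the idler gear beside it. The crank has about 0.1 rad play on the tang each way.
- meter: Rotary gas meter, cast aluminium, gear end up, cover off, fixed to the bench: oval casing 122 by 202 mm, headplate 105 mm above the bench, 90 mm flanges reaching 85 mm either side along x. Origin: on the bench under the drive gear's axis; the idler gear's axis is 80 mm away along y, the white pointer (6 by 16 mm) 52 mm away along -y.
- handle: The crank's black revolving handle: upright round grip, 26 mm diameter, 62 mm long; origin at the centre of its lower end. It spins freely on its upright pin, so a gripper that holds it need not turn as the crank goes round (and a crank carried by the handle would swing).
- cover: Loose cast aluminium register cover, oval, 192 by 112 by 22 mm, standing upright in a sprung steel clip (clip base 90 by 110 mm); top 120 mm above the bench. Origin at the middle of its lower edge. Not part of the job.
- vent: Loose brass regulator vent, a mushroom shape 64 mm in diameter, 66 mm high. Origin: centre of its underside. Not part of the job.
- tube: Loose yellow nylon spacer tube standing on end, 44 mm in diameter, 90 mm high. Origin: centre of its underside. Not part of the job.
- weight: Loose dull pewter weight, 68 mm in diameter, 68 mm high with a knob. Origin: centre of its underside. Not part of the job.
Not all that is in view belongs to the job. What is shaped like the crank but brown or orange is not meant.

How it is judged (in metres and radians):
On the way, in this order (a step that is already met when the one before it is completed fails the run):
1. the crank is fully home on the tang (within 4 mm) and let go, the gear not yet turned (horizontal distance between crank and drive_seat below 0.004 m and z of crank in the frame of drive_seat below 0.004 m and angle between crank's own z axis and vertical below 0.08 rad and contact force between the fingers and crank below 0.1 N and value of joint drive_gear below 0.6 rad), for 0.2 s.
2. the gear is past a quarter turn, with the robot's fingers on the crank's handle (value of joint drive_gear above 1.57 rad and contact force between the fingers and handle above 0.2 N), for 0.05 s.
3. the gear is past three quarters of a turn, with the robot's fingers on the crank's handle (value of joint drive_gear above 4.71 rad and contact force between the fingers and handle above 0.2 N), for 0.05 s.
At the end, for the whole second after the job is handed in: The drive gear has made one clockwise turn and is at rest with its red mark within 0.19 rad (11 degrees) of the white pointer; the crank is still fully home on the tang (within 4 mm, level) and released (value of joint drive_gear between 6.093 and 6.473 rad and velocity of joint drive_gear between -0.1 and 0.1 rad/s and horizontal distance between crank and drive_seat below 0.004 m and z of crank in the frame of drive_seat below 0.004 m and angle between crank's own z axis and vertical below 0.08 rad and contact force between the fingers and crank below 0.1 N); the robot touches nothing.
It fails at once if the gear is turned backwards (more than 0.7 rad short of the pointer) (value of joint drive_gear below -0.7 rad).
It fails at once if the gear is turned well beyond the one turn (by more than 0.8 rad) (value of joint drive_gear above 7.08 rad).
It fails at once if the fingers press on the meter or its gears (over 2 N) (contact force between the fingers and meter above 2 N).
It fails at once if the register cover, vent, tube or weight is moved over 20 mm (distance of any of cover, vent, tube, weight from where it was at the start of the episode above 0.02 m).
It also fails if it takes over 70 s, if anything falls off the work surface, if the arm or the gripper's body presses on something with over 40 N, if the wrist force passes 120 N, or if a joint passes its speed limit or range.

## Working session

There is one attempt and no reset: what is moved stays moved. The work goes in short steps, Python scripts to look and compute and a tool call to move; the robot and the scene stay as the last step left them, time stands still between calls to the robot, and variables do not carry over. Pictures are saved under pics/ and viewed, at most 10 in all, crops included, and the job is handed in when it is done.

Besides the shell and the picture viewer there is one more tool, called after "Request:" by a JSON object that holds its "op" and its "data". step_arm: Moves the arm, as the interface text tells. Its arguments: {"type":"object","properties":{"targets":{"type":"array","items":{"type":"array"}},"jaw":{"type":"number"},"grip_force":{"type":"number"}},"required":["targets"]}

```bash
mkdir -p pics; ls
cat > h.py <<'E'
import numpy as np, cv2
from rig import env, get_image
def cam(n):
    d=get_image(n); R=cv2.Rodrigues(np.array(d["rvec"],float))[0]; d["R"]=R; d["t"]=np.array(d["tvec"],float).ravel(); d["K"]=np.array(d["intrinsics"],float); return d
def cloud(d):
    K=d["K"]; z=d["z_map"]; v,u=np.mgrid[:z.shape[0],:z.shape[1]]
    P=np.stack([(u-K[0,2])/K[0,0]*z,(v-K[1,2])/K[1,1]*z,z],-1)
    W=(P-d["t"])@d["R"]; W[z==0]=np.nan; return W
def ray(d,u,v,h):
    r=d["R"].T@np.linalg.inv(d["K"])@[u,v,1]; c=-d["R"].T@d["t"]; return c+r*(h-c[2])/r[2]
E
python3 - <<'E'
from h import *
a=[]
for n in ("scene","side"):
    d=cam(n); cv2.imwrite(f"pics/{n}0.png",d["img"][...,::-1]); np.savez(f"{n}0.npz",**{k:np.array(v) for k,v in d.items()})
    print(n,-d["R"].T@d["t"])
E
```

```text
pics
scene [ 0.8880015  -0.72017111  0.82817973]
side [ 0.43697899 -1.06248419  0.7681959 ]
```

View pics/scene0.png

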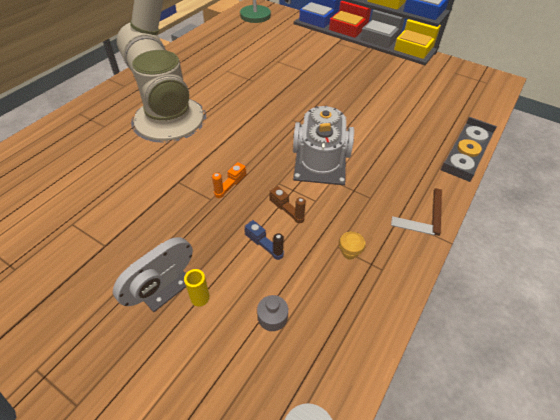

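View pics/side0.png

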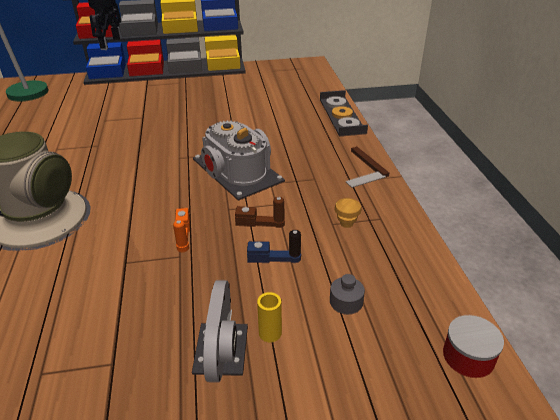

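The crank candidates in the scene view are orange (229,180), brown (288,204) and blue with a black handle (263,240; side view 273,250). The blue one fits the description. The meter is at scene (323,140), with the drive gear nearer the camera. I'll confirm with an enlarged crop and measure.

Run:
```python
from h import *
S={n:dict(np.load(f"{n}0.npz")) for n in ("scene","side")}
def crop(n,x,y,w,h,s): return cv2.resize(S[n]["img"][y:y+h,x:x+w,::-1],(w*s,h*s),interpolation=cv2.INTER_CUBIC)
a=np.hstack([crop("scene",285,95,80,60,5),crop("side",195,115,80,60,5)])
b=np.hstack([crop("scene",235,210,80,60,5),crop("side",235,215,80,60,5)])
cv2.imwrite("pics/crop.png",np.vstack([a,b]))
for n,d in S.items():
    W=cloud(d); hsv=cv2.cvtColor(d["img"],cv2.COLOR_RGB2HSV)
    m=(hsv[...,0]>105)&(hsv[...,0]<130)&(hsv[...,1]>90)
    x,y,z=W[...,0],W[...,1],W[...,2]
    m&=(z>0.005)&(z<.1)&(x>.2)&(x<.8)&(abs(y)<.6)
    m=cv2.morphologyEx(m.astype(np.uint8),cv2.MORPH_OPEN,np.ones((2,2)))>0
    P=W[m]; print(n,len(P),P.min(0),P.max(0))
    c=np.median(P,0)
    top=P[P[:,2]>.034]; arm=P[(P[:,2]>.010)&(P[:,2]<.018)]
    print("hubtop",top.mean(0),len(top)," r",cv2.minAreaRect(top[:,:2].astype(np.float32)*1000))
    print("arm",arm.mean(0),len(arm))
    k=(hsv[...,2]<70)&(z>.02)&(z<.09)&(np.hypot(x-c[0],y-c[1])<.13)
    Q=W[k]; print("handle",len(Q),Q.mean(0),Q.min(0),Q.max(0)); t=Q[Q[:,2]>.073]; print("htop",t.mean(0) if len(t) else 0,len(t))
    # brass tang
    g=(z>.118)&(z<.16)&(x>.2)&(x<.8)&(y>-.2)&(y<.4)
    t=g&(hsv[...,0]>10)&(hsv[...,0]<35)&(hsv[...,1]>100); v,u=np.nonzero(t)
    for uu,vv in zip(u,v): print((int(uu),int(vv)),W[vv,uu].round(4),end=' ')
    print()
    r=((hsv[...,0]<8)|(hsv[...,0]>172))&(hsv[...,1]>150)&(z>.09)&(z<.13)&(x>.2)&(x<.8)&(y>-.2)&(y<.4)
    v,u=np.nonzero(r); print("red",[(int(a),int(b),W[b,a].round(3).tolist()) for a,b in zip(u,v)])
    w=(hsv[...,1]<30)&(hsv[...,2]>225)&(z>.095)&(z<.12)&(x>.2)&(x<.8)&(y>-.2)&(y<.4)
    v,u=np.nonzero(w); print("white",[(int(a),int(b),W[b,a].round(3).tolist()) for a,b in zip(u,v)][:25])
print(env.observe())
```

```text
scene 180 [ 0.50019136 -0.25908144  0.0094928 ] [ 0.58480874 -0.22590906  0.04258044]
hubtop [ 0.52401012 -0.24215044  0.03791919] 86  r ((521.9143676757812, -240.14794921875), (25.524333953857422, 41.877140045166016), 81.36664581298828)
arm [ 0.56401707 -0.24792312  0.01380665] 85
handle 179 [ 0.59291096 -0.25907136  0.0495474 ] [ 0.49645694 -0.26714042  0.02007549] [ 0.61000495 -0.22836993  0.0776044 ]
htop [ 0.5998443  -0.25679417  0.07520789] 28
(320, 112) [0.4726 0.1627 0.1211] (321, 112) [0.4745 0.1656 0.1202] (322, 112) [0.4796 0.1614 0.1248] (320, 113) [0.4733 0.1622 0.1182] (321, 113) [0.4765 0.162  0.1196] (322, 113) [0.4829 0.1551 0.1265] (329, 113) [0.4963 0.1742 0.1205] (330, 113) [0.4985 0.1763 0.1201] (320, 114) [0.4775 0.1539 0.1215] (321, 114) [0.4791 0.1573 0.1201] (322, 114) [0.4816 0.1587 0.1203] (329, 114) [0.4989 0.1692 0.121 ] (320, 115) [0.4791 0.1513 0.1202] (321, 115) [0.4828 0.1501 0.1225] (322, 115) [0.4831 0.1564 0.1188] (323, 115) [0.4873 0.1541 0.1219] (324, 115) [0.4884 0.1586 0.1197] (328, 115) [0.4987 0.1635 0.121 ] (329, 115) [0.5002 0.1672 0.1193] 
[... 3791 characters left out ...]
9, [0.544, 0.068, 0.119]), (327, 139, [0.546, 0.072, 0.117]), (327, 140, [0.547, 0.07, 0.116]), (327, 141, [0.549, 0.066, 0.116]), (328, 141, [0.553, 0.063, 0.12])]
white [(323, 144, [0.545, 0.051, 0.114]), (323, 145, [0.549, 0.043, 0.118]), (323, 146, [0.549, 0.044, 0.114])]
side 326 [nan nan nan] [nan nan nan]
hubtop [ 0.51938416 -0.24487037  0.03652437] 108  r ((519.859130859375, -243.7864227294922), (25.980167388916016, 43.97257614135742), 82.19265747070312)
arm [ 0.56382848 -0.2518869   0.01279886] 126<stdin>:19: RuntimeWarning: Mean of empty slice.
  ret = um.true_divide(
Traceback (most recent call last):
ValueError: zero-size array to reduction operation minimum which has no identity
```

View pics/crop.png

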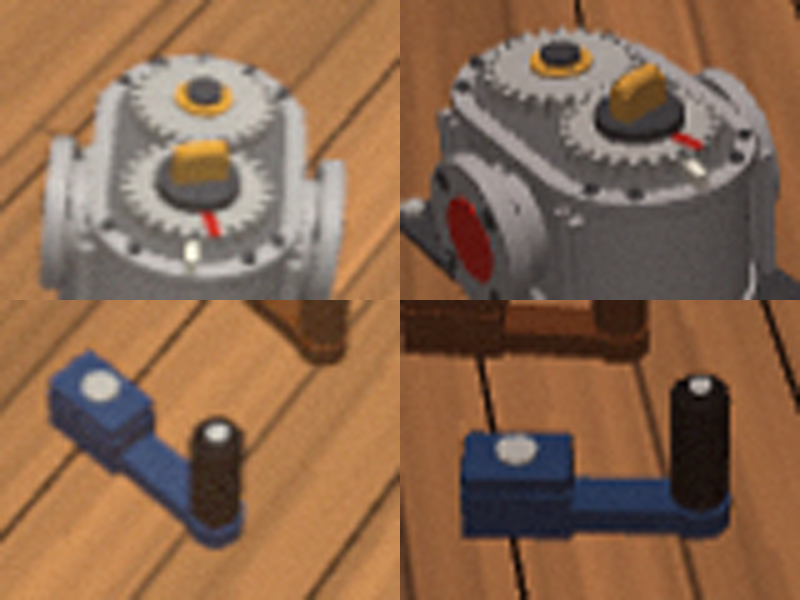

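The crop confirms the blue crank with the black handle. The tang is brass, and the red mark sits slightly right of the white pointer, so it is a little short of it. Next I read the state and plan a wrist-camera look.

Run:
```python
from h import *
o=env.observe(); print(o["time_s"],o["position"],np.array(o["tool_rot"]).round(4).tolist(),o["grip_width"],o["ft_force"])
d=cam("wrist"); R=np.array(o["tool_rot"]); c=-d["R"].T@d["t"]
print("cam in tool",R.T@(c-np.array(o["position"])),"\n",(R.T@d["R"].T).round(3),d["K"])
print("to goal", R.T@(np.array([.527,.092,.30])-np.array(o["position"])), R.T@(np.array([.53,-.245,.25])-np.array(o["position"])))
```

```text
0.1 [0.17015591 0.52275041 0.23078194] [[-0.9509, 0.3096, -0.0007], [0.3096, 0.9509, -0.0011], [0.0003, -0.0012, -1.0]] 0.08527832711089806 [-0.61523337 -0.05869206  0.33426496]
cam in tool [ 0.06705722  0.00040883 -0.14210293] 
 [[-0.    -0.965 -0.261]
 [ 1.    -0.001  0.001]
 [-0.001 -0.261  0.965]] [[344.31817142   0.         275.50519174]
 [  0.         344.31817142 210.05511693]
 [  0.           0.           1.        ]]
to goal [-0.4726615  -0.29917533 -0.06899268] [-0.57987751 -0.61862177 -0.01862705]
```

Request:
{"op": "step_arm", "data": {"targets": [[[-0.8,-0.5,-0.23],[0,0,0]],[[-0.8,-0.5,-0.23],[0,0,0]],[[-0.8,-0.5,-0.23],[0,0,0]],[[-0.8,-0.5,-0.23],[0,0,0]],[[-0.8,-0.5,-0.23],[0,0,0]],[[-0.8,-0.5,-0.23],[0,0,0]],[[-0.8,-0.5,-0.23],[0,0,0]],[[-0.8,-0.5,-0.23],[0,0,0]]]}}

```text
time_s: 0.82
position: [0.3562, 0.302, 0.3017]
tool_rot: [[-0.949, 0.316, 0.003], [0.316, 0.949, -0.0], [-0.003, 0.001, -1.0]]
ft_force: [-1.0, 0.5, 0.0]
grip_width: 0.0854
gripper_force: 0.0
```

Request:
{"op": "step_arm", "data": {"targets": [[[-0.75,-0.5,0],[0,0,0]],[[-0.75,-0.5,0],[0,0,0]],[[-0.75,-0.5,0],[0,0,0]],[[-0.75,-0.5,0],[0,0,0]],[[-0.75,-0.5,0],[0,0,0]],[[-0.75,-0.5,0],[0,0,0]],[[-0.75,-0.5,0],[0,0,0]],[[-0.75,-0.5,0],[0,0,0]],[[-0.75,-0.5,0],[0,0,0]]]}}

```text
time_s: 1.57
position: [0.5197, 0.0932, 0.2996]
tool_rot: [[-0.95, 0.311, -0.001], [0.311, 0.95, 0.0], [0.001, -0.0, -1.0]]
ft_force: [0.0, 0.8, -0.0]
grip_width: 0.0851
gripper_force: 0.0
```

Run:
```python
from h import *
o=env.observe(); print(o["time_s"],o["position"],np.abs(o["qvel"]).max())
d=cam("wrist"); np.savez("wm.npz",**d); cv2.imwrite("pics/wm.png",d["img"][...,::-1])
```

```text
1.5667 [0.51971999 0.09323846 0.29962151] 2.191187996260955
```

View pics/wm.png

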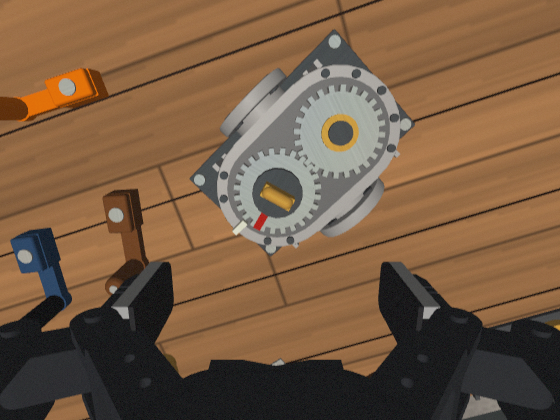

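The wrist view shows the drive gear at about (277,193), its tang running from (262,190) to (295,206), the red mark at (261,221), the pointer at (240,228) and the idler at (340,132). Next I compute the poses.

```bash
cat > tang.py <<'E'
from h import *
def run(d):
    hsv=cv2.cvtColor(d["img"],cv2.COLOR_RGB2HSV); W=cloud(d); v,u=np.mgrid[:420,:560]
    box=(np.hypot(u-277,v-193)<30)
    br=box&(hsv[...,0]>8)&(hsv[...,0]<30)&(hsv[...,1]>120)
    dk=box&((hsv[...,2]<95)|br)
    n,l,s,c=cv2.connectedComponentsWithStats(dk.astype(np.uint8)); i=1+np.argmax(s[1:,4])
    hull=cv2.convexHull(cv2.findContours((l==i).astype(np.uint8),0,1)[0][0])
    e=cv2.fitEllipse(hull); print("shoulder ellipse",e,"->",ray(d,*e[0],.125))
    P=W[br]; print("brass z",P[:,2].min(),P[:,2].max(),len(P))
    t=P[P[:,2]>.141]; r=cv2.minAreaRect((t[:,:2]*1000).astype(np.float32)); print("top pts",len(t),t.mean(0),r)
    uv=np.argwhere(br)[:,::-1].astype(np.float32); G=np.array([ray(d,a,b,.143) for a,b in uv])
    vec=np.linalg.svd(G[:,:2]-G[:,:2].mean(0))[2][0] if len(G)<5000 else 0
    print("mask mean@.143",G.mean(0),"pca deg",np.degrees(np.arctan2(vec[1],vec[0])))
    vec=np.linalg.svd(t[:,:2]-t[:,:2].mean(0))[2][0]; print("top pca",np.degrees(np.arctan2(vec[1],vec[0])))
    near=np.hypot(u-277,v-193)<70
    rd=near&((hsv[...,0]<6)|(hsv[...,0]>174))&(hsv[...,1]>150); wh=near&(hsv[...,1]<25)&(hsv[...,2]>225)
    R=ray(d,*np.argwhere(rd).mean(0)[::-1],.117); Wp=ray(d,*np.argwhere(wh).mean(0)[::-1],.107) if wh.any() else np.zeros(3)
    c=ray(d,*e[0],.125)
    f=lambda q:np.degrees(np.arctan2(*(q-c)[1::-1]))
    print("red",R,f(R),"white",Wp,f(Wp), wh.sum())
    # idler bushing
    ib=(np.hypot(u-340,v-132)<24)&(hsv[...,0]>12)&(hsv[...,0]<35)&(hsv[...,1]>120); q=ray(d,*cv2.fitEllipse(cv2.convexHull(np.argwhere(ib)[:,::-1].astype(np.int32)))[0],.12)
    print("idler",q,f(q),np.linalg.norm(q-c))
if __name__=="__main__": run(dict(np.load("wm.npz")))
E
python3 tang.py
```

```text
shoulder ellipse ((276.9211120605469, 192.3430938720703), (49.32699966430664, 49.798858642578125), 77.751953125) -> [0.52130303 0.09499411 0.125     ]
brass z nan nan 531
top pts 401 [0.52189028 0.09484323 0.14507365] ((522.4959106445312, 94.65341186523438), (29.74028205871582, 11.613712310791016), 42.823551177978516)
mask mean@.143 [0.52095351 0.09519924 0.143     ] pca deg 41.98193453093757
top pca 43.28946412206571
red [0.5453662  0.06972148 0.117     ] -46.40431846009173 white [0. 0. 0.] -169.6726276387438 0
idler [0.48697813 0.16638614 0.12      ] 115.67799510637197 0.07937266938439541
```

Request:
{"op": "step_arm", "data": {"targets": [[[-0.4,-1,0.1],[0,0,-0.2]],[[-0.4,-1,0.1],[0,0,-0.2]],[[-0.4,-1,0.1],[0,0,-0.2]],[[-0.4,-1,0.1],[0,0,-0.2]],[[-0.4,-1,0.1],[0,0,-0.2]],[[-0.4,-1,0.1],[0,0,-0.2]],[[-0.4,-1,0.1],[0,0,-0.2]],[[-0.4,-1,0.1],[0,0,-0.2]],[[-0.4,-1,0.1],[0,0,-0.2]],[[-0.4,-1,0.1],[0,0,-0.2]]]}}

```text
time_s: 2.45
position: [0.5406, -0.2287, 0.2698]
tool_rot: [[-0.987, 0.158, -0.001], [0.158, 0.987, 0.001], [0.001, 0.001, -1.0]]
ft_force: [-0.7, 0.7, -0.2]
grip_width: 0.0855
gripper_force: 0.0
```

Request:
{"op": "step_arm", "data": {"targets": [[[0,-0.05,0.05],[0,0,0]],[[0,-0.05,0.05],[0,0,0]],[[0,-0.05,0.05],[0,0,0]],[[0,-0.05,0.05],[0,0,0]]]}}

```text
time_s: 2.78
position: [0.5387, -0.2418, 0.2563]
tool_rot: [[-0.988, 0.155, 0.001], [0.155, 0.988, -0.0], [-0.001, -0.0, -1.0]]
ft_force: [0.2, 0.3, -0.7]
grip_width: 0.0856
gripper_force: 0.0
```

Run:
```python
from h import *
o=env.observe(); print(o["time_s"],o["position"],np.array(o["tool_rot"]).round(3).tolist(),o["q"],np.abs(o["qvel"]).max())
d=cam("wrist"); np.savez("wc.npz",**d); cv2.imwrite("pics/wc.png",d["img"][...,::-1])
hsv=cv2.cvtColor(d["img"],cv2.COLOR_RGB2HSV); W=cloud(d)
m=(hsv[...,0]>105)&(hsv[...,0]<130)&(hsv[...,1]>90)&(W[...,2]<.1)&(W[...,2]>.005)
P=W[m]; t=P[P[:,2]>.033]; print("hub",len(t),t.mean(0),cv2.minAreaRect((t[:,:2]*1000).astype(np.float32)))
hp=(W[...,2]>.07)&(W[...,2]<.082)&(hsv[...,2]<110); Q=W[hp]; Q=Q[np.hypot(Q[:,0]-.6,Q[:,1]+.257)<.04]; print("handle top",len(Q),Q.mean(0),Q.min(0),Q.max(0))
a=P[P[:,2]<.02]; a=a[(a[:,0]>.55)&(a[:,0]<.58)]; print("arm",a.mean(0))
# silver disc on the hub
```

```text
2.7833 [ 0.53873973 -0.24180278  0.25625637] [[-0.988, 0.155, 0.001], [0.155, 0.988, -0.0], [-0.001, -0.0, -1.0]] [-3.56564999e+01  2.50775764e+01  6.48920207e+01  1.63454393e-02
  8.99878521e+01 -1.16715154e+02] 0.5391394108569957
hub 953 [ 0.51720549 -0.23691527  0.03745476] ((540.0722045898438, -241.24368286132812), (29.00351333618164, 92.3062973022461), 78.79315948486328)
handle top 378 [ 0.59437438 -0.25176507  0.07477115] [ 0.58404629 -0.2645578   0.07006134] [ 0.60777354 -0.23970676  0.07834356]
arm [ 0.5647896  -0.24580339  0.01378058]
```

View pics/wc.png

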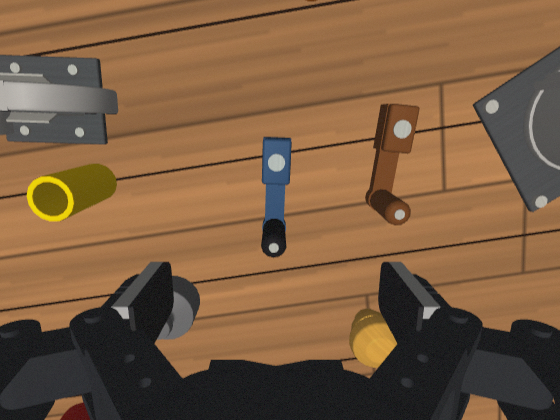

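The wrist view shows the blue crank with its hub disc at (276,162) and handle top at (273,248). The brown crank stands clear on the right, the yellow tube on the left.

Run:
```python
from h import *
d=dict(np.load("wc.npz")); hsv=cv2.cvtColor(d["img"],cv2.COLOR_RGB2HSV); v,u=np.mgrid[:420,:560]
def c(cu,cv,r):
    m=(np.hypot(u-cu,v-cv)<r)&(hsv[...,1]<70)&(hsv[...,2]>140); p=np.argwhere(m).mean(0)[::-1]; return p,m.sum()
p,n=c(276,162,14); q,k=c(273,248,10); print(p,n,q,k)
H=ray(d,*p,.038); T=ray(d,*q,.077); print(H,T,np.linalg.norm((T-H)[:2]),np.degrees(np.arctan2(*(T-H)[1::-1])))
m=((hsv[...,0]>105)&(hsv[...,0]<130)&(hsv[...,1]>90)&(v<192)&(abs(u-276)<25)).astype(np.uint8)
top=((cloud(d)[...,2]>.034)&(cloud(d)[...,2]<.045)&(v<195)&(abs(u-276)<25)).astype(np.uint8)
m=cv2.morphologyEx(top,cv2.MORPH_OPEN,np.ones((3,3)))
r=cv2.minAreaRect(cv2.findContours(m,0,1)[0][0]); print(r,ray(d,*r[0],.038))
g=np.array([ray(d,*b,.038)[:2]*1000 for b in cv2.boxPoints(r)],np.float32); print(cv2.minAreaRect(g))
o=env.observe(); R=np.array(o["tool_rot"]); print(o["position"],"delta tool/0.3",R.T@(np.array([H[0],H[1],.008])-o["position"])/.3)
```

```text
[275.97520661 162.35123967] 242 [273.27536232 247.63768116] 69
[ 0.51818466 -0.23696224  0.038     ] [ 0.59665076 -0.25212142  0.077     ] 0.07991701778255363 -10.934487440527626
((276.5, 161.5), (45.0, 29.0), 90.0) [ 0.51739314 -0.23628305  0.038     ]
((517.7910766601562, -236.32102966308594), (30.809764862060547, 46.91172790527344), 81.0318374633789)
[ 0.53879023 -0.24200745  0.25636569] delta tool/0.3 [0.0714059  0.00621199 0.82780295]
```

Request:
{"op": "step_arm", "data": {"targets": [[[0.071,0.006,0.1],[0,0,0.03]],[[0.071,0.006,0.2],[0,0,0.03]],[[0.071,0.006,0.33],[0,0,0.03]],[[0.071,0.006,0.46],[0,0,0.03]],[[0.071,0.006,0.59],[0,0,0.03]],[[0.071,0.006,0.7],[0,0,0.03]],[[0.071,0.006,0.78],[0,0,0.03]],[[0.071,0.006,0.82],[0,0,0.03]],[[0.071,0.006,0.825],[0,0,0.03]],[[0.071,0.006,0.825],[0,0,0.03]]]}}

```text
time_s: 3.67
position: [0.5181, -0.2379, 0.0081]
tool_rot: [[-0.984, 0.18, 0.0], [0.18, 0.984, 0.0], [-0.0, 0.0, -1.0]]
ft_force: [0.4, -0.9, 0.3]
grip_width: 0.0853
gripper_force: 0.0
```

Request:
{"op": "step_arm", "data": {"targets": [[[0,0,0],[0,0,0]],[[0,0,0],[0,0,0]],[[0,0,0],[0,0,0]],[[0,0,0],[0,0,0]],[[0,0,0],[0,0,0]],[[0,0,0],[0,0,0]],[[0,0,0],[0,0,0]],[[0,0,0],[0,0,0]],[[0,0,0],[0,0,0]]], "jaw": 20, "grip_force": 60}}

```text
time_s: 4.42
position: [0.518, -0.2386, 0.0087]
tool_rot: [[-0.984, 0.18, 0.001], [0.18, 0.984, -0.001], [-0.001, -0.001, -1.0]]
ft_force: [-1.0, 0.8, 6.7]
grip_width: 0.029
gripper_force: 60.7
```

Request:
{"op": "step_arm", "data": {"targets": [[[0,0,-0.03],[0,0,0]],[[0,0,-0.08],[0,0,0]],[[0,0,-0.18],[0,0,0]],[[0,0,-0.3],[0,0,0]],[[0,0,-0.42],[0,0,0]],[[0,0,-0.54],[0,0,0]],[[0,0,-0.66],[0,0,0]],[[0,0,-0.7],[0,0,0]],[[0,0,-0.7],[0,0,0]]]}}

```text
time_s: 5.17
position: [0.5183, -0.2388, 0.2214]
tool_rot: [[-0.984, 0.18, 0.005], [0.18, 0.984, -0.004], [-0.005, -0.003, -1.0]]
ft_force: [0.0, -0.7, -3.8]
grip_width: 0.0294
gripper_force: 60.4
```

Run:
```python
from h import *
o=env.observe(); R=np.array(o["tool_rot"]); p=np.array(o["position"]); print(o["time_s"],p,o["grip_width"],o["ft_force"],o["wrist_torque"])
a=np.arctan2(R[1,0],R[0,0]); print("tool x yaw",np.degrees(a)," target 223")
print("delta tool/.3",R.T@(np.array([.5217,.0949,.22])-p)/.3)
d=cam("wrist"); np.savez("wh.npz",**d); cv2.imwrite("pics/wh.png",d["img"][...,::-1])
# silver discs in the held frame
hsv=cv2.cvtColor(d["img"],cv2.COLOR_RGB2HSV); b=((hsv[...,0]>105)&(hsv[...,0]<130)&(hsv[...,1]>90)); print(b.sum(),np.argwhere(b).mean(0)[::-1] if b.any() else 0)
```

```text
5.1667 [ 0.51825429 -0.2387744   0.22144363] 0.029384249188680742 [ 0.03331018 -0.73921335 -3.8442596 ] [0.01212053 0.07817047 0.0194038 ]
tool x yaw 169.61858558953168  target 223
delta tool/.3 [1.89152894e-01 1.09611644e+00 7.91889527e-04]
8657 [275.35982442 286.07843364]
```

View pics/wh.png

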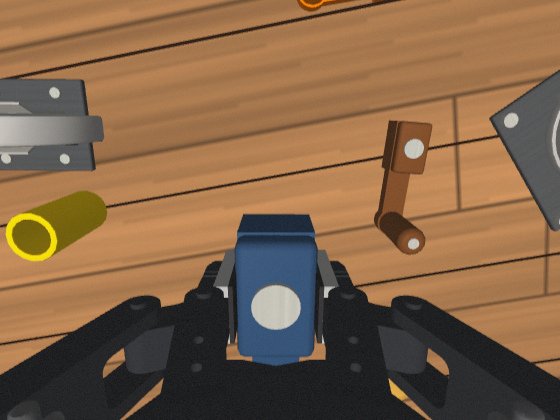

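The hub is held squarely between the fingers, with its disc at (276,307). I'll carry it over the meter while turning.

Request:
{"op": "step_arm", "data": {"targets": [[[0.03,0.12,0],[0,0,-0.15]],[[0.06,0.25,0],[0,0,-0.3]],[[0.08,0.37,0],[0,0,-0.45]],[[0.1,0.5,0],[0,0,-0.6]],[[0.12,0.62,0],[0,0,-0.75]],[[0.14,0.75,0],[0,0,-0.9]],[[0.16,0.87,0],[0,0,-1]],[[0.18,0.97,0],[0,0,-1]],[[0.19,1,0],[0,0,-1]],[[0.19,1,0],[0,0,-1]]]}}

```text
time_s: 6.05
position: [0.5143, 0.0692, 0.2159]
tool_rot: [[-0.821, -0.571, -0.004], [-0.571, 0.821, 0.001], [0.003, 0.003, -1.0]]
ft_force: [0.7, -0.2, -4.0]
grip_width: 0.0292
gripper_force: 60.8
```

Run:
```python
from h import *
d=dict(np.load("wh.npz")); hsv=cv2.cvtColor(d["img"],cv2.COLOR_RGB2HSV); v,u=np.mgrid[:420,:560]
Rp=np.array([[-0.984,0.18,0.005],[0.18,0.984,-0.004],[-0.005,-0.003,-1]]); p0=np.array([.51825,-.23877,.22144])
m=(np.hypot(u-276,v-307)<30)&(hsv[...,1]<70)&(hsv[...,2]>120); q=np.argwhere(m).mean(0)[::-1]
W=cloud(d)[m]; print(q,m.sum(),"disc depth mean",np.nanmean(W,0))
off=Rp.T@(ray(d,*q,p0[2]+.0293)-p0); print("hub in tool",off,"by depth",Rp.T@(np.nanmean(W,0)-p0))
o=env.observe(); R=np.array(o["tool_rot"]); p=np.array(o["position"]); a=np.degrees(np.arctan2(R[1,0],R[0,0]))%360
print(o["time_s"],p,"yaw",a,"turn frac",-(223-0-a)/45)
th=np.radians(223); Rt=np.array([[np.cos(th),np.sin(th),0],[np.sin(th),-np.cos(th),0],[0,0,-1.]])
tgt=np.array([.5217,.0949,.22])-Rt@np.array([off[0],off[1],0]); print("tgt",tgt,"delta/.3",R.T@(tgt-p)/.3, "q6",o["q"][5])
```

```text
[275.47134831 307.06011236] 1780 disc depth mean [ 0.51772896 -0.23787519  0.25235438]
hub in tool [-0.0004059   0.00069364 -0.02930091] by depth [ 0.0005192   0.00069396 -0.03092056]
6.05 [0.51427295 0.06922486 0.21586365] yaw 214.79757148492848 turn frac -0.1822761892238115
tgt [0.52187621 0.09411588 0.22      ] delta/.3 [-0.06811596  0.053713   -0.01384191] q6 -130.22941922823716
```

Request:
{"op": "step_arm", "data": {"targets": [[[-0.04,0.03,0],[0,0,-0.1]],[[-0.068,0.054,0.05],[0,0,-0.18]],[[-0.068,0.054,0.1],[0,0,-0.18]],[[-0.068,0.054,0.13],[0,0,-0.18]],[[-0.068,0.054,0.13],[0,0,-0.18]],[[-0.068,0.054,0.13],[0,0,-0.18]],[[-0.068,0.054,0.13],[0,0,-0.18]]]}}

```text
time_s: 6.63
position: [0.5236, 0.0912, 0.1793]
tool_rot: [[-0.736, -0.677, 0.001], [-0.677, 0.736, -0.0], [-0.0, -0.001, -1.0]]
ft_force: [-0.5, -0.6, -4.1]
grip_width: 0.0294
gripper_force: 60.7
```

```bash
cat > st.py <<'E'
from h import *
o=env.observe(); R=np.array(o["tool_rot"]); p=np.array(o["position"]); a=np.degrees(np.arctan2(R[1,0],R[0,0]))%360
hub=p+R@np.array([0,.0007,0])
print(round(o["time_s"],2),"p",p.round(4),"yaw",a.round(2),"hub",hub.round(4),"F",np.round(o["ft_force"],1),"w",o["grip_width"])
print("delta/.3",R.T@(np.array([.5217,.0949,p[2]])-hub)/.3,"turn",-(223-a)/45,"underside z",p[2]-.0087)
E
python3 st.py
python3 - <<'E'
from h import *
ims=[]
for n in ("scene","side"):
    d=cam(n); 
    u,v=(323,135) if n=="scene" else (235,140)
    ims.append(cv2.resize(d["img"][v-50:v+30,u-40:u+40,::-1],None,fx=5,fy=5,interpolation=cv2.INTER_CUBIC))
cv2.imwrite("pics/ins.png",np.hstack(ims))
E
```

```text
6.63 p [0.5236 0.0912 0.1793] yaw 222.65 hub [0.5231 0.0917 0.1793] F [-0.5 -0.6 -4.1] w 0.029385467019207103
delta/.3 [-3.78248252e-03  1.09694629e-02 -5.91078043e-06] turn -0.007873715626110804 underside z 0.17056186331523487
```

View pics/ins.png

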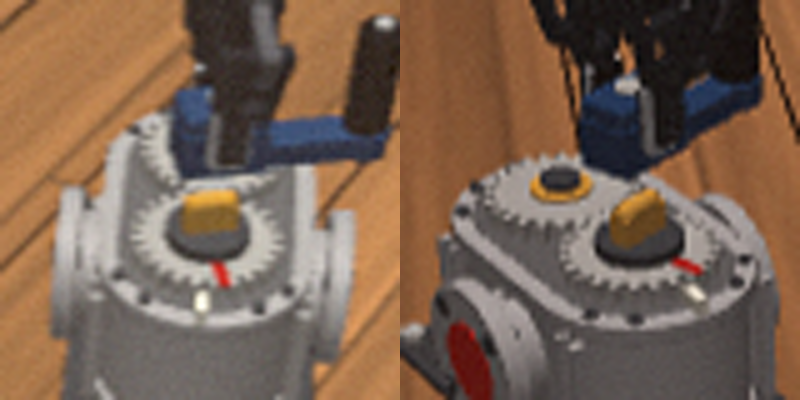

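The crank hangs level above the tang in both views: hub at crop (195,130) and tang at (210,212) in the left half. I'll make a small correction and descend to just above the tang.

Request:
{"op": "step_arm", "data": {"targets": [[[-0.004,0.011,0.03],[0,0,-0.008]],[[-0.004,0.011,0.065],[0,0,-0.008]],[[-0.004,0.011,0.065],[0,0,-0.008]],[[-0.004,0.011,0.065],[0,0,-0.008]],[[-0.004,0.011,0.065],[0,0,-0.008]]]}}

```text
time_s: 7.15
position: [0.5221, 0.0952, 0.1597]
tool_rot: [[-0.73, -0.683, 0.001], [-0.683, 0.73, -0.0], [-0.0, -0.0, -1.0]]
ft_force: [0.4, -0.4, -3.3]
grip_width: 0.0293
gripper_force: 60.6
```

```bash
python3 st.py
```

```text
7.15 p [0.5221 0.0952 0.1597] yaw 223.08 hub [0.5216 0.0957 0.1597] F [ 0.4 -0.4 -3.3] w 0.029283080317447117
delta/.3 [ 1.59129685e-03 -2.15338643e-03 -7.26218949e-07] turn 0.0017953939856763807 underside z 0.15097247358538357
```

Request:
{"op": "step_arm", "data": {"targets": [[[0.001,-0.002,0.01],[0,0,0]],[[0.001,-0.002,0.02],[0,0,0]],[[0.001,-0.002,0.03],[0,0,0]],[[0.001,-0.002,0.035],[0,0,0]],[[0.001,-0.002,0.035],[0,0,0]]]}}

```text
time_s: 7.57
position: [0.5222, 0.0943, 0.1485]
tool_rot: [[-0.731, -0.683, 0.0], [-0.683, 0.731, -0.0], [0.0, -0.0, -1.0]]
ft_force: [1.0, -0.5, -4.9]
grip_width: 0.0293
gripper_force: 60.9
```

No contact force 7 mm below the tang's top, so the slot has found the tang. I'll go on down.

Request:
{"op": "step_arm", "data": {"targets": [[[0,0,0.01],[0,0,0]],[[0,0,0.02],[0,0,0]],[[0,0,0.03],[0,0,0]],[[0,0,0.04],[0,0,0]],[[0,0,0.048],[0,0,0]],[[0,0,0.05],[0,0,0]],[[0,0,0.05],[0,0,0]]]}}

```text
time_s: 8.15
position: [0.5223, 0.0943, 0.1337]
tool_rot: [[-0.731, -0.683, 0.0], [-0.683, 0.731, -0.0], [-0.0, -0.0, -1.0]]
ft_force: [2.7, -2.7, -5.0]
grip_width: 0.0288
gripper_force: 60.8
```

```bash
python3 st.py
```

```text
8.15 p [0.5223 0.0943 0.1337] yaw 223.07 hub [0.5218 0.0948 0.1337] F [ 2.7 -2.7 -5. ] w 0.02877586969452533
delta/.3 [ 1.53641468e-04  4.24371112e-04 -1.22815161e-06] turn 0.0014634264251728584 underside z 0.12503090281871554
```

Request:
{"op": "step_arm", "data": {"targets": [[[0,-0.002,0.001],[0,0,0]],[[0,-0.002,0.001],[0,0,0]],[[0,-0.002,0.001],[0,0,0]],[[0,-0.002,0.001],[0,0,0]],[[0,-0.002,0.001],[0,0,0]],[[0,-0.002,0.001],[0,0,0]],[[0,-0.002,0.001],[0,0,0]]], "jaw": 75}}

```text
time_s: 8.73
position: [0.5225, 0.0941, 0.1336]
tool_rot: [[-0.73, -0.683, 0.0], [-0.683, 0.73, 0.0], [-0.0, 0.0, -1.0]]
ft_force: [0.2, 0.1, -0.3]
grip_width: 0.075
gripper_force: 0.0
```

Request:
{"op": "step_arm", "data": {"targets": [[[0,0,-0.1],[0,0,0]],[[0,0,-0.2],[0,0,0]],[[0,0,-0.3],[0,0,0]],[[0.1,0,-0.4],[0,0,0]],[[0.1,0,-0.4],[0,0,0]],[[0.1,0,-0.4],[0,0,0]],[[0.1,0,-0.4],[0,0,0]]]}}

```text
time_s: 9.32
position: [0.5004, 0.0736, 0.253]
tool_rot: [[-0.731, -0.683, -0.001], [-0.683, 0.731, 0.0], [0.0, 0.001, -1.0]]
ft_force: [0.6, 0.9, -0.5]
grip_width: 0.0748
gripper_force: 0.0
```

```bash
cat > crank.py <<'E'
from h import *
d=cam("wrist"); np.savez("wt.npz",**d); cv2.imwrite("pics/wt.png",d["img"][...,::-1]); hsv=cv2.cvtColor(d["img"],cv2.COLOR_RGB2HSV); W=cloud(d)
m=(hsv[...,0]>105)&(hsv[...,0]<130)&(hsv[...,1]>90)&(W[...,2]>.155)&(W[...,2]<.18); P=W[m]; print("hub top",len(P),np.nanmean(P,0),np.percentile(P[:,2],[5,50,95]))
mm=cv2.morphologyEx(m.astype(np.uint8),cv2.MORPH_CLOSE,np.ones((9,9)));  cs=max(cv2.findContours(mm,0,1)[0],key=cv2.contourArea); r=cv2.minAreaRect(cs); g=np.array([ray(d,*b,.163)[:2]*1000 for b in cv2.boxPoints(r)],np.float32); print("px",r,"world",cv2.minAreaRect(g))
h=(W[...,2]>.195)&(W[...,2]<.208)&(hsv[...,2]<200)&(np.hypot(W[...,0]-.5217,W[...,1]-.0949)<.12); Q=W[h]; print("handle top",len(Q),Q.mean(0) if len(Q) else 0)
E
python3 crank.py; python3 st.py
```

```text
hub top 1921 [0.5203304  0.09429414 0.16238734] [0.16048081 0.16257359 0.16372507]
px ((275.5, 252.5), (63.0, 41.0), 90.0) world ((520.8060302734375, 94.69033813476562), (48.82493591308594, 30.407703399658203), 43.02383041381836)
handle top 5 [0.5705755 0.1417895 0.1954103]
9.37 p [0.5004 0.0738 0.2525] yaw 223.07 hub [0.4999 0.0743 0.2525] F [-0.5  0.4 -0.9] w 0.07486194507713992
delta/.3 [-0.10002145  0.00061683 -0.00011409] turn 0.001582321425511029 underside z 0.2438080464803003
```

View pics/wt.png

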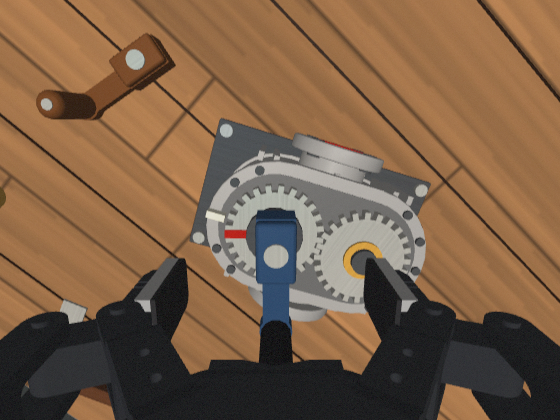

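The crank is home: hub top at 0.1625 m, yaw 43°, and the red mark still short of the pointer. Now I move over the handle.

Request:
{"op": "step_arm", "data": {"targets": [[[-0.13,0.002,0],[0,0,0]],[[-0.26,0.004,0],[0,0,0]],[[-0.365,0.004,0],[0,0,0]],[[-0.365,0.004,0],[0,0,0]],[[-0.365,0.004,0.05],[0,0,0]],[[-0.365,0.004,0.1],[0,0,0]],[[-0.365,0.004,0.1],[0,0,0]],[[-0.365,0.004,0.1],[0,0,0]]]}}

```text
time_s: 10.03
position: [0.5793, 0.1493, 0.2223]
tool_rot: [[-0.73, -0.683, -0.003], [-0.683, 0.73, -0.0], [0.002, 0.002, -1.0]]
ft_force: [0.3, -0.4, 0.6]
grip_width: 0.0751
gripper_force: 0.0
```

Run:
```python
from h import *
o=env.observe(); R=np.array(o["tool_rot"]); p=np.array(o["position"]); print(p,o["q"])
t=np.array([.5212+.08*np.cos(np.radians(43)),.0948+.08*np.sin(np.radians(43)),.155]); print("delta/.3",R.T@(t-p)/.3)
for k in range(0,400,60):
    s=np.radians(k+6*np.arange(11)); f=.08/.3
    print(k,[[[round(float(f*(np.cos(s[0])-np.cos(x))),3),round(float(f*(np.sin(s[0])-np.sin(x))),3),0],[0,0,0]] for x in s[1:]])
```

```text
[0.57934284 0.14928429 0.22226683] [ 3.12361674e+00  2.71481013e+01  6.70262714e+01 -1.36498721e-03
  8.60102221e+01 -1.29960689e+02]
delta/.3 [-0.0016189  -0.001108    0.22421763]
0 [[[0.001, -0.028, 0], [0, 0, 0]], [[0.006, -0.055, 0], [0, 0, 0]], [[0.013, -0.082, 0], [0, 0, 0]], [[0.023, -0.108, 0], [0, 0, 0]], [[0.036, -0.133, 0], [0, 0, 0]], [[0.051, -0.157, 0], [0, 0, 0]], [[0.068, -0.178, 0], [0, 0, 0]], [[0.088, -0.198, 0], [0, 0, 0]], [[0.11, -0.216, 0], [0, 0, 0]], [[0.133, -0.231, 0], [0, 0, 0]]]
60 [[[0.025, -0.013, 0], [0, 0, 0]], [[0.051, -0.023, 0], [0, 0, 0]], [[0.078, -0.03, 0], [0, 0, 0]], [[0.105, -0.034, 0], [0, 0, 0]], [[0.133, -0.036, 0], [0, 0, 0]], [[0.161, -0.034, 0], [0, 0, 0]], [[0.189, -0.03, 0], [0, 0, 0]], [[0.216, -0.023, 0], [0, 0, 0]], [[0.242, -0.013, 0], [0, 0, 0]], [[0.267, -0.0, 0], [0, 0, 0]]]
120 [[[0.023, 0.015, 0], [0, 0, 0]], [[0.045, 0.033, 0], [0, 0, 0]], [[0.065, 0.053, 0], [0, 0, 0]], [[0.082, 0.074, 0], [0, 0, 0]], [[0.098, 0.098, 0], [0, 0, 0]], [[0.11, 0.122, 0], [0, 0, 0]], [[0.12, 0.149, 0], [0, 0, 0]], [[0.128, 0.175, 0], [0, 0, 0]]
[... 707 characters left out ...]
7, 0.0, 0], [0, 0, 0]]]
300 [[[-0.023, -0.015, 0], [0, 0, 0]], [[-0.045, -0.033, 0], [0, 0, 0]], [[-0.065, -0.053, 0], [0, 0, 0]], [[-0.082, -0.074, 0], [0, 0, 0]], [[-0.098, -0.098, 0], [0, 0, 0]], [[-0.11, -0.122, 0], [0, 0, 0]], [[-0.12, -0.149, 0], [0, 0, 0]], [[-0.128, -0.175, 0], [0, 0, 0]], [[-0.132, -0.203, 0], [0, 0, 0]], [[-0.133, -0.231, 0], [0, 0, 0]]]
360 [[[0.001, -0.028, 0], [0, 0, 0]], [[0.006, -0.055, 0], [0, 0, 0]], [[0.013, -0.082, 0], [0, 0, 0]], [[0.023, -0.108, 0], [0, 0, 0]], [[0.036, -0.133, 0], [0, 0, 0]], [[0.051, -0.157, 0], [0, 0, 0]], [[0.068, -0.178, 0], [0, 0, 0]], [[0.088, -0.198, 0], [0, 0, 0]], [[0.11, -0.216, 0], [0, 0, 0]], [[0.133, -0.231, 0], [0, 0, 0]]]
```

Request:
{"op": "step_arm", "data": {"targets": [[[-0.002,-0.001,0.07],[0,0,0]],[[-0.002,-0.001,0.14],[0,0,0]],[[-0.002,-0.001,0.2],[0,0,0]],[[-0.002,-0.001,0.224],[0,0,0]],[[-0.002,-0.001,0.224],[0,0,0]],[[-0.002,-0.001,0.224],[0,0,0]]]}}

```text
time_s: 10.53
position: [0.5809, 0.1494, 0.1573]
tool_rot: [[-0.731, -0.683, 0.001], [-0.683, 0.731, 0.0], [-0.001, -0.001, -1.0]]
ft_force: [-1.3, -0.2, 0.7]
grip_width: 0.0748
gripper_force: 0.0
```

Request:
{"op": "step_arm", "data": {"targets": [[[0,0,0],[0,0,0]],[[0,0,0],[0,0,0]],[[0,0,0],[0,0,0]],[[0,0,0],[0,0,0]],[[0,0,0],[0,0,0]],[[0,0,0],[0,0,0]],[[0,0,0],[0,0,0]],[[0,0,0],[0,0,0]]], "jaw": 20, "grip_force": 25}}

```text
time_s: 11.2
position: [0.5807, 0.1495, 0.1567]
tool_rot: [[-0.73, -0.683, 0.001], [-0.683, 0.73, 0.0], [-0.001, -0.001, -1.0]]
ft_force: [1.1, 1.4, 3.7]
grip_width: 0.0251
gripper_force: 25.9
```

Request:
{"op": "step_arm", "data": {"targets": [[[0.001,-0.028,0],[0,0,0]],[[0.006,-0.055,0],[0,0,0]],[[0.013,-0.082,0],[0,0,0]],[[0.023,-0.108,0],[0,0,0]],[[0.036,-0.133,0],[0,0,0]],[[0.051,-0.157,0],[0,0,0]],[[0.068,-0.178,0],[0,0,0]],[[0.088,-0.198,0],[0,0,0]],[[0.11,-0.216,0],[0,0,0]],[[0.133,-0.231,0],[0,0,0]]]}}

```text
time_s: 12.03
position: [0.5999, 0.07, 0.157]
tool_rot: [[-0.731, -0.682, 0.003], [-0.682, 0.731, -0.0], [-0.002, -0.002, -1.0]]
ft_force: [3.9, 0.1, 5.9]
grip_width: 0.0252
gripper_force: 26.2
```

```bash
cat > t.py <<'E'
from h import *
o=env.observe(); p=np.array(o["position"]); r=p[:2]-[.5212,.0948]; a=np.degrees(np.arctan2(r[1],r[0]))
print(round(o["time_s"],2),p.round(4),"rad",np.linalg.norm(r).round(4),"turned",round((43-a)%360,1),"F",np.round(o["ft_force"],1),"w",o["grip_width"],"gf",o["gripper_force"],"q6",o["q"][5])
E
python3 t.py
```

```text
12.03 [0.5999 0.07   0.157 ] rad 0.0825 turned 60.5 F [3.9 0.1 5.9] w 0.025205987212681795 gf 26.217750012874603 q6 -137.58094291087295
```

Request:
{"op": "step_arm", "data": {"targets": [[[0.025,-0.013,0],[0,0,0]],[[0.051,-0.023,0],[0,0,0]],[[0.078,-0.03,0],[0,0,0]],[[0.105,-0.034,0],[0,0,0]],[[0.133,-0.036,0],[0,0,0]],[[0.161,-0.034,0],[0,0,0]],[[0.189,-0.03,0],[0,0,0]],[[0.216,-0.023,0],[0,0,0]],[[0.242,-0.013,0],[0,0,0]],[[0.267,0,0],[0,0,0]]]}}

```text
time_s: 12.87
position: [0.5409, 0.0148, 0.157]
tool_rot: [[-0.731, -0.682, 0.003], [-0.682, 0.731, -0.002], [-0.001, -0.003, -1.0]]
ft_force: [2.6, -2.0, 6.4]
grip_width: 0.0252
gripper_force: 26.2
```

```bash
python3 t.py
python3 - <<'E'
from h import *
d=cam("scene"); e=cam("side")
cv2.imwrite("pics/turn.png",np.hstack([cv2.resize(q["img"][v-50:v+30,u-40:u+40,::-1],None,fx=5,fy=5,interpolation=cv2.INTER_CUBIC) for q,u,v in ((d,323,135),(e,235,140))]))
E
```

```text
12.87 [0.5409 0.0148 0.157 ] rad 0.0824 turned 119.2 F [ 2.6 -2.   6.4] w 0.025245797539261674 gf 26.234077513217926 q6 -143.91348703170684
```

View pics/turn.png

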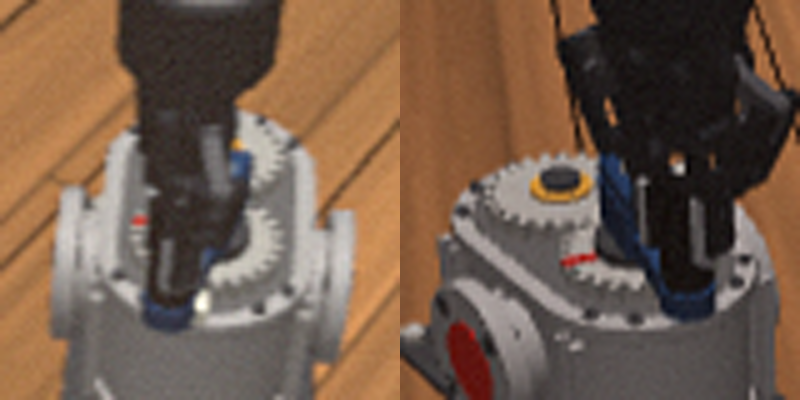

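The gear follows: the red mark has gone clockwise to the left (crop (138,220)) and the crank is still down on the shoulder. I'll continue.

Request:
{"op": "step_arm", "data": {"targets": [[[0.023,0.015,0],[0,0,0]],[[0.045,0.033,0],[0,0,0]],[[0.065,0.053,0],[0,0,0]],[[0.082,0.074,0],[0,0,0]],[[0.098,0.098,0],[0,0,0]],[[0.11,0.122,0],[0,0,0]],[[0.12,0.149,0],[0,0,0]],[[0.128,0.175,0],[0,0,0]],[[0.132,0.203,0],[0,0,0]],[[0.133,0.231,0],[0,0,0]]]}}

```text
time_s: 13.8
position: [0.4638, 0.0387, 0.1568]
tool_rot: [[-0.731, -0.682, 0.001], [-0.682, 0.731, -0.002], [0.001, -0.002, -1.0]]
ft_force: [-1.3, -2.7, 6.5]
grip_width: 0.0253
gripper_force: 26.2
```

```bash
python3 t.py
```

```text
13.8 [0.4638 0.0387 0.1568] rad 0.0803 turned 178.6 F [-1.3 -2.7  6.5] w 0.02527063019821216 gf 26.240228712558746 q6 -142.76038967523243
```

Request:
{"op": "step_arm", "data": {"targets": [[[-0.001,0.028,0],[0,0,0]],[[-0.006,0.055,0],[0,0,0]],[[-0.013,0.082,0],[0,0,0]],[[-0.023,0.108,0],[0,0,0]],[[-0.036,0.133,0],[0,0,0]],[[-0.051,0.157,0],[0,0,0]],[[-0.068,0.178,0],[0,0,0]],[[-0.088,0.198,0],[0,0,0]],[[-0.11,0.216,0],[0,0,0]],[[-0.133,0.231,0],[0,0,0]]]}}

```text
time_s: 14.63
position: [0.4462, 0.1172, 0.1567]
tool_rot: [[-0.731, -0.683, 0.001], [-0.683, 0.731, -0.002], [0.0, -0.002, -1.0]]
ft_force: [2.0, -2.6, 5.0]
grip_width: 0.0255
gripper_force: 26.3
```

```bash
python3 t.py
```

```text
14.63 [0.4462 0.1172 0.1567] rad 0.0783 turned 239.6 F [ 2.  -2.6  5. ] w 0.025513001072649855 gf 26.305604875087738 q6 -132.9840878369767
```

Request:
{"op": "step_arm", "data": {"targets": [[[-0.025,0.013,0],[0,0,0]],[[-0.051,0.023,0],[0,0,0]],[[-0.078,0.03,0],[0,0,0]],[[-0.105,0.034,0],[0,0,0]],[[-0.133,0.036,0],[0,0,0]],[[-0.161,0.034,0],[0,0,0]],[[-0.189,0.03,0],[0,0,0]],[[-0.216,0.023,0],[0,0,0]],[[-0.242,0.013,0],[0,0,0]],[[-0.267,0,0],[0,0,0]]]}}

```text
time_s: 15.47
position: [0.4995, 0.1737, 0.1558]
tool_rot: [[-0.731, -0.683, -0.014], [-0.683, 0.731, 0.001], [0.009, 0.01, -1.0]]
ft_force: [-26.8, -0.8, 20.4]
grip_width: 0.0255
gripper_force: 41.9
```

```bash
python3 t.py
```

```text
15.47 [0.4995 0.1737 0.1558] rad 0.0819 turned 297.6 F [-26.8  -0.8  20.4] w 0.025458846582883863 gf 41.935622692108154 q6 -126.8344699602026
```

```bash
cat > a.py <<'E'
from h import *
for n in ("scene","side","wrist"):
    d=cam(n); hsv=cv2.cvtColor(d["img"],cv2.COLOR_RGB2HSV); W=cloud(d); np.savez(f"now_{n}.npz",**d)
    near=np.hypot(W[...,0]-.5212,W[...,1]-.0948)<.12
    m=(hsv[...,0]>105)&(hsv[...,0]<130)&(hsv[...,1]>90)&near&(W[...,2]>.11)&(W[...,2]<.2); P=W[m]
    t=P[P[:,2]>.157]; print(n,len(P),"hub",len(t),t.mean(0) if len(t) else 0,np.percentile(t[:,2],[5,50,95]) if len(t)>3 else 0)
    if len(t)>30: print("  rect",cv2.minAreaRect((t[:,:2]*1000).astype(np.float32)))
    a=P[P[:,2]<.15]; print("  low",len(a),a.mean(0) if len(a) else 0)
    r=((hsv[...,0]<6)|(hsv[...,0]>174))&(hsv[...,1]>150)&(np.hypot(W[...,0]-.5212,W[...,1]-.0948)<.06)&(W[...,2]>.1)&(W[...,2]<.135); Q=W[r]
    if len(Q): 
        q=ray(d,*np.argwhere(r).mean(0)[::-1],.117); print("  red",len(Q),q,np.degrees(np.arctan2(q[1]-.0948,q[0]-.5212)))
o=env.observe(); print(o["ft_force"],o["wrist_torque"],o["position"])
E
python3 a.py
```

```text
scene 85 hub 67 [0.52902252 0.09133135 0.1659433 ] [0.16192641 0.16588699 0.16927663]
  rect ((528.5150146484375, 95.30821990966797), (25.062681198120117, 47.162879943847656), 28.83966636657715)
  low 18 [0.49558778 0.15096271 0.14155846]
  red 12 [0.55300606 0.11082095 0.117     ] 26.734737091808764
side 328 hub 94 [0.52497452 0.08384055 0.16410215] [0.15834584 0.16425818 0.16874242]
  rect ((526.7335815429688, 92.1106185913086), (29.64524269104004, 50.9073486328125), 27.04763412475586)
  low 191 [0.51094249 0.10399857 0.13967544]
  red 4 [0.55551473 0.10939977 0.117     ] 23.048127464068095
wrist 15294 hub 7470 [0.52299616 0.09619535 0.16599755] [0.15861251 0.16659024 0.16942166]
  rect ((512.9049682617188, 126.61812591552734), (31.452136993408203, 114.61587524414062), 23.851579666137695)
  low 6856 [0.50302422 0.1279647  0.14061056]
[-5.5489527   4.83127332  4.65327337] [ 0.89930069  0.94601368 -0.04895001] [0.50233984 0.17420976 0.15544038]
```

Run:
```python
from h import *
d=dict(np.load("wm.npz")); W=cloud(d)
for (u,v) in ((340,132),(336,128),(344,136),(327,132),(353,132),(330,150),(350,110)): print((u,v),np.nanmedian(W[v-1:v+2,u-1:u+2].reshape(-1,3),axis=0))
d=dict(np.load("now_wrist.npz")); W=cloud(d); hsv=cv2.cvtColor(d["img"],cv2.COLOR_RGB2HSV)
m=(hsv[...,0]>105)&(hsv[...,0]<130)&(hsv[...,1]>90)&(np.hypot(W[...,0]-.5212,W[...,1]-.0948)<.035)&(W[...,2]>.157)
P=W[m]; 
for k in range(3):
    A=np.c_[P[:,:2]-[.5212,.0948],np.ones(len(P))]; c=np.linalg.lstsq(A,P[:,2],rcond=None)[0]; r=P[:,2]-A@c; P=P[abs(r)<2*r.std()]
print(len(P),"plane",c,r.std())
ax=np.array([np.cos(np.radians(117)),np.sin(np.radians(117))]); print("slope along arm",c[:2]@ax,"across",c[:2]@[-ax[1],ax[0]])
mm=(hsv[...,0]>105)&(hsv[...,0]<130)&(hsv[...,1]>90)&(W[...,2]>.12)&(W[...,2]<.15); Q=W[mm]; s=(Q[:,:2]-[.5212,.0948])@ax
for a in range(20,100,10):
    k=(s>a/1000)&(s<(a+10)/1000); print(a,k.sum(),np.median(Q[k],0) if k.any() else 0)
cv2.imwrite("pics/now.png",np.hstack([cv2.resize(d["img"][...,::-1],(400,300)),*[cv2.resize(dict(np.load(f"now_{n}.npz"))["img"][v-60:v+30,u-30:u+30,::-1],(200,300),interpolation=cv2.INTER_CUBIC) for n,u,v in (("scene",323,135),("side",240,140))]]))
```

```text
(340, 132) [0.48629246 0.16610066 0.12497427]
(336, 128) [0.48192667 0.16365616 0.12454973]
(344, 136) [0.49076847 0.16838895 0.12488811]
(327, 132) [0.48311817 0.15555755 0.11992563]
(353, 132) [0.49056719 0.17831092 0.12067263]
(330, 150) [0.49994998 0.15404972 0.11714018]
(350, 110) [0.47112432 0.18104024 0.11716226]
6196 plane [-0.10539146 -0.100716    0.16730904] 0.001134074288187036
slope along arm -0.04189189607674436 across 0.13962858440325085
20 1105 [0.51020574 0.11814234 0.14204136]
30 1082 [0.50682155 0.12685356 0.14134676]
40 1046 [0.50286502 0.13603343 0.14103535]
50 1031 [0.49881508 0.14518937 0.140598  ]
60 781 [0.49275904 0.15308753 0.14031611]
70 297 [0.48163345 0.15836341 0.13866245]
80 218 [0.47860972 0.16759707 0.14035691]
90 19 [0.48289781 0.17715469 0.13997239]
```

View pics/now.png

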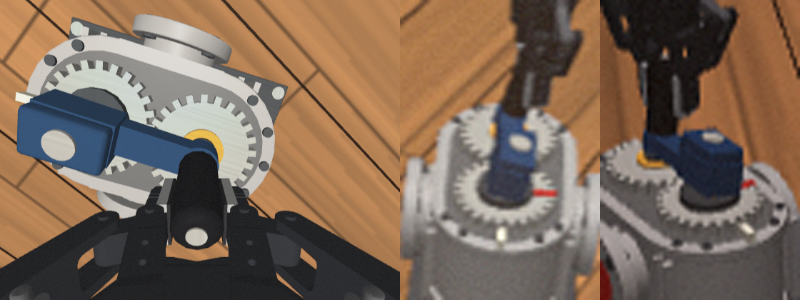

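The crank has rolled about its arm by roughly 0.14 rad. In the side view its hub is raised off the shoulder and its arm is over the idler hub. The cause is pushing along the pads' free-pivot direction. I'll back off, let go, turn the gripper so its pads face along the tangent, and regrip.

Request:
{"op": "step_arm", "data": {"targets": [[[0.006,0.002,0],[0,0,0]],[[0.012,0.004,0],[0,0,0]],[[0.016,0.005,0],[0,0,0]],[[0.016,0.005,0],[0,0,0]]]}}

```text
time_s: 15.95
position: [0.4989, 0.1721, 0.1559]
tool_rot: [[-0.731, -0.683, -0.002], [-0.683, 0.731, 0.003], [-0.001, 0.004, -1.0]]
ft_force: [-0.6, 6.2, 3.7]
grip_width: 0.0253
gripper_force: 27.1
```

Request:
{"op": "step_arm", "data": {"targets": [[[0,0,0],[0,0,0]],[[0,0,0],[0,0,0]],[[0,0,0],[0,0,0]],[[0,0,0],[0,0,0]],[[0,0,0],[0,0,0]],[[0,0,0],[0,0,0]]], "jaw": 75}}

```text
time_s: 16.45
position: [0.4994, 0.1706, 0.1562]
tool_rot: [[-0.731, -0.683, -0.0], [-0.683, 0.731, -0.0], [0.0, 0.0, -1.0]]
ft_force: [-0.5, -0.8, -0.0]
grip_width: 0.0752
gripper_force: 0.0
```

Request:
{"op": "step_arm", "data": {"targets": [[[0,0,-0.08],[0,0,0]],[[0,0,-0.16],[0,0,0]],[[0,0,-0.24],[0,0,0]],[[0,0,-0.3],[0,0,0.15]],[[0,0,-0.3],[0,0,0.3]],[[0,0,-0.3],[0,0,0.45]],[[0,0,-0.3],[0,0,0.6]],[[0,0,-0.3],[0,0,0.75]],[[0,0,-0.3],[0,0,0.9]],[[0,0,-0.3],[0,0,1]]]}}

```text
time_s: 17.28
position: [0.4993, 0.1706, 0.2463]
tool_rot: [[-0.999, 0.04, -0.0], [0.04, 0.999, -0.0], [0.0, -0.0, -1.0]]
ft_force: [-0.3, -0.8, 0.0]
grip_width: 0.0749
gripper_force: 0.0
```

Request:
{"op": "step_arm", "data": {"targets": [[[0,0,0],[0,0,0.15]],[[0,0,0],[0,0,0.3]],[[0,0,0],[0,0,0.45]],[[0,0,0],[0,0,0.6]],[[0,0,0],[0,0,0.75]],[[0,0,0],[0,0,0.9]],[[0,0,0],[0,0,1]],[[0,0,0],[0,0,1]]]}}

```text
time_s: 17.95
position: [0.4993, 0.1706, 0.2463]
tool_rot: [[-0.681, 0.732, -0.0], [0.732, 0.681, -0.0], [0.0, -0.0, -1.0]]
ft_force: [0.6, 0.0, 0.7]
grip_width: 0.0751
gripper_force: 0.0
```

```bash
python3 a.py; python3 t.py
cat > hub.py <<'E'
from h import *
import sys
d=dict(np.load("now_wrist.npz")); W=cloud(d); hsv=cv2.cvtColor(d["img"],cv2.COLOR_RGB2HSV)
m=(hsv[...,0]>105)&(hsv[...,0]<130)&(hsv[...,1]>90)&(np.hypot(W[...,0]-.5212,W[...,1]-.0948)<.035)&(W[...,2]>.157)&(W[...,2]<.175)
P=W[m]
for k in range(3):
    A=np.c_[P[:,:2]-[.5212,.0948],np.ones(len(P))]; c=np.linalg.lstsq(A,P[:,2],rcond=None)[0]; r=P[:,2]-A@c; P=P[abs(r)<2*r.std()]
print(len(P),"plane",c,"rect",cv2.minAreaRect((P[:,:2]*1000).astype(np.float32)))
h=(W[...,2]>.19)&(W[...,2]<.21)&(np.hypot(W[...,0]-.5212,W[...,1]-.0948)<.11); Q=W[h]; print("handle top",len(Q),Q.mean(0) if len(Q) else 0, np.degrees(np.arctan2(Q[:,1].mean()-.0948,Q[:,0].mean()-.5212)) if len(Q) else 0)
E
python3 hub.py
```

```text
scene 88 hub 63 [0.52488329 0.08914442 0.16282701] [0.1613201  0.16272952 0.16447663]
  rect ((524.0460815429688, 91.94222259521484), (25.589515686035156, 46.04607391357422), 22.969806671142578)
  low 24 [0.49503967 0.1496692  0.13917158]
  red 9 [0.55279857 0.10922398 0.117     ] 24.535542464230698
side 230 hub 77 [0.52189292 0.08317291 0.16086806] [0.15811533 0.16085401 0.16379316]
  rect ((523.2210693359375, 88.0816650390625), (29.448904037475586, 48.717689514160156), 23.769859313964844)
  low 133 [0.51067659 0.10442848 0.13726486]
  red 4 [0.55551473 0.10939977 0.117     ] 23.048127464068095
wrist 2951 hub 1731 [0.51974798 0.09749504 0.16274181] [0.16020097 0.1623408  0.16352432]
  rect ((507.800048828125, 123.29396057128906), (29.58760643005371, 111.32329559326172), 25.290578842163086)
  low 1089 [0.50378737 0.13015274 0.13895253]
  red 150 [0.55196143 0.10998787 0.117     ] 26.276977651885275
[ 0.052748    0.28251431 -0.13730452] [ 0.02101273 -0.0358062  -0.01882319] [0.49937289 0.17059662 0.24629671]
18.1 [0.4994 0.1706 0.2463] rad 0.0789 turned 296.9 F [ 0.1  0.3 -0.1] w 0.07461751640065371 gf 0.0 q6 -37.2240089117379
1478 plane [ 0.00903315 -0.00199417  0.16235863] rect ((521.6654052734375, 93.91761779785156), (28.97921371459961, 46.46584701538086), 26.170738220214844)
handle top 1505 [0.48632384 0.16695275 0.19956836] 115.79752953479073
```

Released, the crank dropped fully home again: level, hub top 0.1624 m. It is at yaw 116°, with the gear about 90° short of done. I'll regrip with the pads across the tangent.

Request:
{"op": "step_arm", "data": {"targets": [[[0.021,-0.04,0],[0,0,0.15]],[[0.021,-0.04,0],[0,0,0.3]],[[0.021,-0.04,0],[0,0,0.42]],[[0.021,-0.04,0.05],[0,0,0.42]],[[0.021,-0.04,0.13],[0,0,0.42]],[[0.021,-0.04,0.2],[0,0,0.42]],[[0.021,-0.04,0.27],[0,0,0.42]],[[0.021,-0.04,0.31],[0,0,0.42]],[[0.021,-0.04,0.314],[0,0,0.42]],[[0.021,-0.04,0.314],[0,0,0.42]]]}}

```text
time_s: 18.93
position: [0.4863, 0.167, 0.152]
tool_rot: [[-0.411, 0.912, -0.001], [0.912, 0.411, -0.0], [0.0, -0.001, -1.0]]
ft_force: [1.0, 0.3, 0.5]
grip_width: 0.0747
gripper_force: 0.0
```

Request:
{"op": "step_arm", "data": {"targets": [[[0,0,0],[0,0,0]],[[0,0,0],[0,0,0]],[[0,0,0],[0,0,0]],[[0,0,0],[0,0,0]],[[0,0,0],[0,0,0]],[[0,0,0],[0,0,0]],[[0,0,0],[0,0,0]],[[0,0,0],[0,0,0]]], "jaw": 20, "grip_force": 30}}

```text
time_s: 19.6
position: [0.4867, 0.1671, 0.1528]
tool_rot: [[-0.41, 0.912, 0.001], [0.912, 0.41, 0.0], [-0.0, 0.001, -1.0]]
ft_force: [0.2, 0.9, 5.6]
grip_width: 0.0252
gripper_force: 30.0
```

```bash
python3 t.py
python3 - <<'E'
from h import *
o=env.observe(); R=np.array(o["tool_rot"]); print("tool x yaw",np.degrees(np.arctan2(R[1,0],R[0,0])))
# tool x radial outward; turning clockwise with the crank: rel to call-start frame
f=.08/.3
for k in (4,5):
    print(k,[[[round(float(f*(np.cos(s)-1)),3),round(float(f*np.sin(s)),3),0],[0,0,round(float(np.degrees(s)/45),3)]] for s in np.radians(k*np.arange(1,11))])
E
```

```text
19.6 [0.4867 0.1671 0.1528] rad 0.0801 turned 287.5 F [0.2 0.9 5.6] w 0.0252452989478295 gf 29.972412586212158 q6 -18.43158817559829
tool x yaw 114.17741287305309
4 [[[-0.001, 0.019, 0], [0, 0, 0.089]], [[-0.003, 0.037, 0], [0, 0, 0.178]], [[-0.006, 0.055, 0], [0, 0, 0.267]], [[-0.01, 0.074, 0], [0, 0, 0.356]], [[-0.016, 0.091, 0], [0, 0, 0.444]], [[-0.023, 0.108, 0], [0, 0, 0.533]], [[-0.031, 0.125, 0], [0, 0, 0.622]], [[-0.041, 0.141, 0], [0, 0, 0.711]], [[-0.051, 0.157, 0], [0, 0, 0.8]], [[-0.062, 0.171, 0], [0, 0, 0.889]]]
5 [[[-0.001, 0.023, 0], [0, 0, 0.111]], [[-0.004, 0.046, 0], [0, 0, 0.222]], [[-0.009, 0.069, 0], [0, 0, 0.333]], [[-0.016, 0.091, 0], [0, 0, 0.444]], [[-0.025, 0.113, 0], [0, 0, 0.556]], [[-0.036, 0.133, 0], [0, 0, 0.667]], [[-0.048, 0.153, 0], [0, 0, 0.778]], [[-0.062, 0.171, 0], [0, 0, 0.889]], [[-0.078, 0.189, 0], [0, 0, 1.0]], [[-0.095, 0.204, 0], [0, 0, 1.111]]]
```

Request:
{"op": "step_arm", "data": {"targets": [[[-0.001,0.019,0],[0,0,0.089]],[[-0.003,0.037,0],[0,0,0.178]],[[-0.006,0.055,0],[0,0,0.267]],[[-0.01,0.074,0],[0,0,0.356]],[[-0.016,0.091,0],[0,0,0.444]]]}}

```text
time_s: 20.02
position: [0.5127, 0.1749, 0.1527]
tool_rot: [[-0.07, 0.998, -0.001], [0.998, 0.07, 0.002], [0.002, -0.001, -1.0]]
ft_force: [-2.5, 7.1, 5.4]
grip_width: 0.0253
gripper_force: 30.1
```

```bash
python3 a.py; python3 t.py; python3 hub.py
```

```text
scene 98 hub 67 [0.52799796 0.08880886 0.16250092] [0.1601683  0.16254797 0.164243  ]
  rect ((525.5824584960938, 92.81765747070312), (25.524703979492188, 48.47178649902344), 8.157588958740234)
  low 29 [0.51863831 0.1524323  0.1388794 ]
  red 10 [0.55661091 0.10335058 0.117     ] 13.57520464338739
side 210 hub 76 [0.52225506 0.08305695 0.16082379] [0.15781002 0.16093127 0.16332858]
  rect ((522.4276123046875, 89.18521118164062), (27.509397506713867, 52.83404541015625), 4.343311309814453)
  low 108 [0.52039454 0.08960389 0.13769768]
  red 7 [0.55508282 0.09971784 0.117     ] 8.258391185267284
wrist 646 hub 16 [0.51569443 0.18029641 0.18324397] [0.16500807 0.18454762 0.19816631]
  low 628 [0.51313393 0.18019603 0.13537774]
[-0.07328693  5.89990861  5.91771143] [0.92492764 0.11836857 0.02256205] [0.51360487 0.17495513 0.1527242 ]
20.17 [0.5136 0.175  0.1527] rad 0.0805 turned 307.6 F [-0.1  5.9  5.9] w 0.02538425080122938 gf 30.060017108917236 q6 2.022611111768742
0 plane [0. 0. 0.] rect ((0.0, 0.0), (0.0, 0.0), 0.0)
handle top 14898 [0.51204877 0.17970531 0.20285495] 96.15168395133755
  ret = _var(a, axis=axis, dtype=dtype, out=out, ddof=ddof,
  arrmean = um.true_divide(arrmean, div, out=arrmean,
  ret = ret.dtype.type(ret / rcount)
```

The crank stays home (hub top 0.1625 m) and is past the idler. I'll continue.

Request:
{"op": "step_arm", "data": {"targets": [[[0,0.019,0],[0,0,0.089]],[[-0.001,0.037,0],[0,0,0.178]],[[-0.004,0.055,0],[0,0,0.267]],[[-0.008,0.074,0],[0,0,0.356]],[[-0.014,0.091,0],[0,0,0.444]],[[-0.021,0.108,0],[0,0,0.533]],[[-0.029,0.125,0],[0,0,0.622]],[[-0.039,0.141,0],[0,0,0.711]],[[-0.049,0.157,0],[0,0,0.8]],[[-0.06,0.171,0],[0,0,0.889]]]}}

```text
time_s: 21.0
position: [0.5675, 0.1622, 0.1532]
tool_rot: [[0.587, 0.81, 0.006], [0.809, -0.587, 0.006], [0.008, 0.001, -1.0]]
ft_force: [6.4, 13.6, 4.0]
grip_width: 0.0253
gripper_force: 29.9
```

Request:
{"op": "step_arm", "data": {"targets": [[[-0.001,0.019,0],[0,0,0.089]],[[-0.003,0.037,0],[0,0,0.178]],[[-0.006,0.055,0],[0,0,0.267]],[[-0.01,0.074,0],[0,0,0.356]],[[-0.016,0.091,0],[0,0,0.444]],[[-0.023,0.108,0],[0,0,0.533]],[[-0.031,0.125,0],[0,0,0.622]],[[-0.031,0.125,0],[0,0,0.622]]]}}

```text
time_s: 21.67
position: [0.5954, 0.1313, 0.1541]
tool_rot: [[0.899, 0.438, 0.013], [0.438, -0.899, 0.004], [0.014, 0.002, -1.0]]
ft_force: [18.3, 9.8, 3.3]
grip_width: 0.0251
gripper_force: 29.8
```

```bash
python3 a.py; python3 t.py
```

```text
scene 141 hub 69 [0.52543537 0.08783412 0.16301361] [0.16081563 0.16295785 0.16509211]
  rect ((523.6484985351562, 90.75569152832031), (43.38459014892578, 26.35206413269043), 29.695520401000977)
  low 72 [0.5663086  0.11351039 0.13977955]
  red 7 [0.54243253 0.06722621 0.117     ] -52.402807455189816
side 338 hub 89 [0.5211814  0.08532765 0.16053438] [0.15777475 0.16061534 0.16266364]
  rect ((522.0062255859375, 89.22856903076172), (46.869136810302734, 29.408489227294922), 28.61974334716797)
  low 217 [0.54988631 0.09657369 0.1369732 ]
  red 9 [0.5411049  0.06478598 0.117     ] -56.44819197188153
wrist 644 hub 14 [0.59743738 0.13204835 0.18513085] [0.16564815 0.18788984 0.19906819]
  low 626 [0.59879048 0.13413938 0.13685185]
  red 4 [0.53854536 0.07596594 0.117     ] -47.35627507616001
[18.03189619  7.48626451  2.18664288] [ 1.37956988 -2.82838904  0.03506565] [0.59526146 0.13147406 0.15419184]
21.82 [0.5953 0.1315 0.1542] rad 0.0826 turned 16.7 F [18.   7.5  2.2] w 0.02548906307762716 gf 29.825221002101898 q6 65.02452573685049
```

Request:
{"op": "step_arm", "data": {"targets": [[[0.006,0.01,0],[0,0,0.045]],[[0.006,0.02,0],[0,0,0.09]],[[0.006,0.03,0],[0,0,0.135]],[[0.006,0.036,0],[0,0,0.16]],[[0.006,0.036,0],[0,0,0.16]]]}}

```text
time_s: 22.23
position: [0.5999, 0.1218, 0.1536]
tool_rot: [[0.946, 0.324, 0.008], [0.324, -0.946, 0.002], [0.009, 0.001, -1.0]]
ft_force: [9.9, 4.5, 4.0]
grip_width: 0.0252
gripper_force: 29.9
```

```bash
python3 a.py | grep -v low; python3 t.py
```

```text
scene 145 hub 67 [0.5251698  0.08804928 0.16268341] [0.16006994 0.16293564 0.16433646]
  rect ((524.6160888671875, 90.35067749023438), (43.149375915527344, 25.328149795532227), 17.46147918701172)
  red 9 [0.5381219  0.06607046 0.117     ] -59.50162122771732
side 359 hub 85 [0.5205424  0.08542787 0.16065254] [0.15765569 0.16086135 0.16368805]
  rect ((521.3114624023438, 89.77873229980469), (47.4504508972168, 29.997297286987305), 15.649497985839844)
  red 11 [0.53698173 0.06395268 0.117     ] -62.90535559178508
wrist 657 hub 12 [0.59837699 0.12548475 0.1875248 ] [0.16947701 0.1919889  0.19885561]
  red 5 [0.53649962 0.07411265 0.117     ] -53.51470151115136
[10.29555454  4.25031214  4.23022227] [ 0.72785273 -1.73705733  0.02291079] [0.59991825 0.12191421 0.15365198]
22.38 [0.5999 0.1219 0.1537] rad 0.0833 turned 24.0 F [10.3  4.3  4.2] w 0.024902503914960253 gf 29.88263189792633 q6 71.35743739397796
```

Request:
{"op": "step_arm", "data": {"targets": [[[0.005,0.006,0],[0,0,0.02]],[[0.01,0.012,0],[0,0,0.04]],[[0.01,0.012,0],[0,0,0.04]],[[0.01,0.012,0],[0,0,0.04]]]}}

```text
time_s: 22.72
position: [0.6016, 0.1189, 0.1526]
tool_rot: [[0.955, 0.296, 0.002], [0.296, -0.955, 0.0], [0.002, 0.0, -1.0]]
ft_force: [3.5, 1.7, 5.0]
grip_width: 0.0253
gripper_force: 30.0
```

Request:
{"op": "step_arm", "data": {"targets": [[[0,0,0],[0,0,0]],[[0,0,0],[0,0,0]],[[0,0,0],[0,0,0]],[[0,0,0],[0,0,0]],[[0,0,0],[0,0,0]],[[0,0,0],[0,0,0]]], "jaw": 75}}

```text
time_s: 23.22
position: [0.6009, 0.1187, 0.152]
tool_rot: [[0.955, 0.296, -0.001], [0.296, -0.955, -0.0], [-0.001, -0.0, -1.0]]
ft_force: [0.7, 0.6, 0.5]
grip_width: 0.075
gripper_force: 0.0
```

Request:
{"op": "step_arm", "data": {"targets": [[[0,0,-0.07],[0,0,0]],[[0,0,-0.15],[0,0,0]],[[0,0,-0.25],[0,0,0]],[[0,0,-0.38],[0,0,0]],[[0,0,-0.5],[0,0,0]],[[0,0,-0.5],[0,0,0]],[[0,0,-0.5],[0,0,0]],[[0,0,-0.5],[0,0,0]]]}}

```text
time_s: 23.88
position: [0.6007, 0.1188, 0.3011]
tool_rot: [[0.955, 0.296, -0.002], [0.296, -0.955, -0.0], [-0.002, -0.0, -1.0]]
ft_force: [0.3, 0.2, -0.5]
grip_width: 0.0752
gripper_force: 0.0
```

```bash
python3 a.py | grep -v low; python3 hub.py
python3 - <<'E'
from h import *
d=dict(np.load("now_wrist.npz")); hsv=cv2.cvtColor(d["img"],cv2.COLOR_RGB2HSV); W=cloud(d); c=np.array([.5212,.0948])
r=np.hypot(W[...,0]-c[0],W[...,1]-c[1])
for n,m,h in (("white",(hsv[...,1]<40)&(hsv[...,2]>215)&(r>.043)&(r<.062)&(W[...,2]>.095)&(W[...,2]<.115),.107),("red",((hsv[...,0]<6)|(hsv[...,0]>174))&(hsv[...,1]>150)&(r<.05)&(W[...,2]>.1),.117)):
    if m.any():
        k=np.argwhere(m); q=ray(d,*k.mean(0)[::-1],h); print(n,len(k),q,np.degrees(np.arctan2(q[1]-c[1],q[0]-c[0])))
E
```

```text
scene 135 hub 64 [0.52595249 0.08805193 0.1628885 ] [0.16064003 0.16290728 0.16501923]
  rect ((525.4262084960938, 89.41871643066406), (42.803375244140625, 25.74671745300293), 17.782766342163086)
  red 7 [0.5367669  0.06700234 0.117     ] -60.75084962226616
side 326 hub 83 [0.52219433 0.08496526 0.16093084] [0.15784439 0.16120508 0.1629651 ]
  rect ((522.8383178710938, 88.24082946777344), (45.17752456665039, 29.318069458007812), 15.790245056152344)
  red 11 [0.53676994 0.06210751 0.117     ] -64.53367930793956
wrist 2093 hub 1195 [0.52572399 0.09548873 0.16270744] [0.16054041 0.16224312 0.16344398]
  rect ((554.3085327148438, 104.88036346435547), (114.07814025878906, 28.814401626586914), 17.737409591674805)
  red 107 [0.53654352 0.06471068 0.117     ] -62.98148564883643
[ 0.09329789 -0.35075381 -0.25854004] [-0.02474946  0.03699312  0.01801503] [0.60071137 0.11876351 0.300544  ]
1043 plane [-0.00765033  0.00118218  0.16227952] rect ((522.225830078125, 94.63337707519531), (45.957664489746094, 28.70231056213379), 17.923486709594727)
handle top 938 [0.59898413 0.12004654 0.199426  ] 17.98197231023277
white 51 [0.54323745 0.04487519 0.107     ] -66.18272466785078
red 107 [0.53654352 0.06471068 0.117     ] -62.98148564883643
```

The red mark is within about 3° of the pointer, the crank is level and home, and the gripper is clear. I'm handing it in.

```bash
python3 -c "
from rig import close_job
print(close_job())"
```

```text
the job is handed in; nothing more can be done
None
```

I turned the drive gear one full turn clockwise by the crank's handle and handed the job in. The last camera reading put the red mark about 3° from the white pointer, with the crank level, fully home and released. Partway round the crank rolled up off its seat at the idler; I let go, it dropped home, and I regripped and finished. The hand-in returned no verdict.

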